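Mark both ends of a hinge arm on the sloping stand

ROBOT

A 7-joint arm with a two-finger parallel gripper is mounted at the origin on the work surface. World frame = base frame: x ahead of the robot, y to its left, z up, the work surface at z = 0. Lengths are in mm, angles in rad, forces in N, time in s.
With the tool pointing down it reaches from about 425 to 825 mm from the base axis. Payload 3.6 kg.
Tool frame: the origin (TCP) lies at the very end of the fingers, on their centre line; the grasp point (between the pads) lies 19 mm behind it; z points along the fingers, y is the line along which they close (so a half turn about z gives the same grasp; the last joint's range is limited). The gripper opens to 85 mm and grips with 20 to 120 N. Pads are 22 mm wide; open, the fingers measure 114 mm over their backs; the gripper's body (76 mm by 85 mm) begins 54 mm behind the grasp point. The pads swing forward as they close: fully open they stand 13 mm farther back than shut.
Start: joints at [-1.175, 0.615, -0.013, 1.423, 0.008, 1.103, -0.04], TCP at [266.67, 592.748, 231.297] pointing down, gripper open.
Joint ranges: [-3.12, 3.12], [-0.3, 2.06], [-1.34, 1.32], [0.26, 2.42], [-1.36, 4.5], [0.01, 1.98], [-2.84, 2.84]. Speed limits (rad/s): [2.79, 2.79, 3.14, 3.14, 3.14, 3.14, 3.14].

INTERFACE

Orientations are given as a rotation vector (axis times angle).
In Python, from cell import arm gives the robot as it stands. The module is installed in compiled form; this text tells all that it offers.
- The arm moves only by the tool play_rows, never from a script. Its argument "deltas" is a list of rows, each a list of 7 numbers: the opening, from -1 (shut) to 1 (fully open), then the shift along the tool's x, y, z in units of 200 mm (1.0 is 200 mm), then the turn, a rotation vector about the tool's x, y, z in units of 90 degrees (1.0 is 90 degrees). A call has 1 to 20 rows; each row is the pose to reach, as a shift and turn from the pose commanded when the call began, along the tool's axes at that moment; what a row does not reach only later rows make up. A row lasts 1/10 s, in which the tool goes at most 50 mm and 8.59 degrees, less where a joint would pass 70% of its speed; a pose out of reach is approached as far as the arm can. A call with a number of a shift or a turn outside -1 to 1 is refused whole. A call with a gripper value outside its range is refused whole. The fingers move at their own pace and stop on an object; the grip force is fixed at half the most. Time passes only in rows, so rows that repeat a pose let the fingers close. It gives the time, the measured TCP pose, the force, the opening and the grip force at its end, in the units of the state.
- arm.state(): the state, without advancing time (a new reading comes with each control period).
- arm.grab_frame(name): name is "side" or "top"; returns a dict with "color" (384x512x3 uint8, red, green, blue), "camera_matrix" (3x3 intrinsics, pixels), "extrinsics" (4x4, takes a point from camera to world coordinates). Camera axes: x right, y down, z forward; pixel columns grow to the right and rows downward; lengths in mm; the calibration is good to about 2 mm. A picture is of the moment at which its call begins. There is no depth.
- arm.finish_job(): hands the job in; it is judged then, once.
The state is a dict: "clock": time; "joint_pos": joint angles; "joint_vel": joint speeds; "tau": joint torques, N m; "ee_pos": TCP position; "tool_rot": TCP orientation; "wrist_force": force on the tool from outside, world axes, zero at the start; "torque": the same for the moment, N m; "gripper_width": finger opening in mm; "finger_force": force on a finger pad.
Only numpy, scipy, OpenCV 4.12 (cv2) and the standard library are available. Lean on these libraries where they do the work, as an engineer would, in place of code of your own. Each camera call takes 0.05 s, during which the arm holds its last target. There are 200 camera calls.

TASK

Mark both ends of the aluminium hinge arm on the sloping marking stand: lay it in the channel with the knuckle end down the slope, push it along the channel until that end has the spring plunger well over half way in, and hold it there for a moment; then turn the arm end for end and press the plain end against the plunger in the same way, knuckle still on top. Then set the arm down flat in the steel tray, knuckle upwards, letting go only when it is on the tray floor. Leave the plain bar, the drawer of screws, the standing clamp and the oil bottle where they are.

Things in the scene. Friction and masses are not known exactly. Their poses are not given: they have to be found in the camera images.
- hinge_arm: loose workpiece: bare aluminium bar 150 long (its x), 30 wide (y), 34 high (z), about 0.35 kg, lying on its underside at the start. On top of its +x end stands a knuckle, 22 along x (from x = 53 to 75), as wide as the bar, up to 61 above the underside, with a rounded top and a dark cross pin. Origin: centre of the underside; z up out of the top.
- knuckle_end (a point): centre of the end face below the knuckle, 75 along +x from the arm's origin and 17 above its underside; axes as the arm's
- plain_end (a point): centre of the other end face, 75 along -x from the arm's origin and 17 above its underside; axes as the arm's
- bed: sloping steel bed of the marking stand, 90 wide, tilted 30 degrees about its y. Origin: on the channel floor at mid-bed, 115 above the table; x points up the slope (towards the robot), y across, z square out of the bed. Two guides, 10 wide and 6 high, from x = -65 to 65, leave a channel 38 wide centred at y = 0. The plunger sits at the low end, in an end block 36 high (x = -130 to -108).
- stand: the fixed marking stand that carries the bed: steel base plate 260 (x) x 130 (y), 12 thick; origin: centre of its underside, straight below the bed's origin; the bed's plate reaches x = -113 to 95, its high end 170 above the table
- plunger (a joint): travel of the spring plunger in m: 0 is out, 0.012 fully pushed in (down the slope, along bed -x); about 4 N to start it and 10 N fully in; it springs back
- plunger_face (a point): centre of the brass plunger's face (a disc 24 across), at bed x = -85, y = 0, z = 17 when out; moves with it; axes as the bed's
- tray: fixed open steel tray, outside 196 (x) x 116 (y) x 20 high, walls and floor 4 thick. Origin: centre of the underside; z up
- plain_bar: bystander: loose aluminium bar without a knuckle, 130 (x) x 28 (y) x 30 high; origin: centre of the underside
- screw_drawer: bystander: loose clear plastic drawer of screws, 130 (x) x 80 (y) x 45 high; origin: centre of the underside
- clamp: bystander: screw clamp standing on a wooden block 70 (x) x 90 (y), 175 high in all; origin: centre of the underside
- oil_bottle: bystander: loose upright plastic oil bottle, 52 across, 150 high; origin: centre of the underside
There are look-alikes about, which are no part of the job. What is shaped like the hinge_arm but blue, orange or purple is not meant.

How it is judged:
By the outcome, as a careful person would: the job done as asked, in the order asked, and still so for the second after the job is handed in, with the robot touching nothing.
It also fails if it takes over 69 s, if anything falls off the work surface, if the arm or the gripper's body presses on something with over 40 N, if the wrist force passes 120 N, or if a joint passes its speed limit or range.

## Working session

There is one attempt and no reset: what is moved stays moved. The work goes in short steps, Python scripts to look and compute and a tool call to move; the robot and the scene stay as the last step left them, time stands still between calls to the robot, and variables do not carry over. Pictures are saved under pics/ and viewed, at most 10 in all, crops included, and the job is handed in when it is done.

Besides the shell and the picture viewer there is one more tool, called after "Request:" by a JSON object that holds its "fn" and its "kwargs", one argument or row to a line. play_rows: Moves the arm, as the interface text tells. Its arguments: {"type":"object","properties":{"deltas":{"type":"array"}},"required":["deltas"]}

```bash
mkdir -p pics; python3 - <<'E'
from cell import arm
import cv2,numpy as np
for n in("side","top"):
    f=arm.grab_frame(n); cv2.imwrite(f"pics/{n}0.png",f["color"][...,::-1]); np.savez(f"{n}0.npz",**f)
    print(n,f["camera_matrix"].round(1).tolist(),f["extrinsics"].round(3).tolist())
print(arm.state())
E
```

```text
side [[477.3, 0.0, 259.3], [0.0, 477.3, 184.5], [0.0, 0.0, 1.0]] [[-0.916, 0.319, -0.245, 962.316], [0.402, 0.746, -0.531, 1006.635], [0.013, -0.584, -0.811, 1524.319], [0.0, 0.0, 0.0, 1.0]]
top [[456.5, 0.0, 261.7], [0.0, 456.5, 190.5], [0.0, 0.0, 1.0]] [[0.009, -0.991, 0.135, 331.763], [-1.0, -0.006, 0.024, 67.792], [-0.023, -0.135, -0.991, 1679.166], [0.0, 0.0, 0.0, 1.0]]
{'clock': 0.1, 'joint_pos': array([-1.17451513,  0.61581167, -0.01261956,  1.4247375 ,  0.00808383,
        1.10337044, -0.04040956]), 'joint_vel': array([ 6.98186804e-04, -2.18937771e-03,  1.17734075e-03, -3.47863261e-03,
       -6.20649363e-04,  3.84443259e-05,  5.31739714e-04]), 'tau': array([ 8.85733989e-04, -4.70379066e+01,  2.59995740e-01, -1.71568590e+01,
        1.00807037e-02,  5.88170195e-03,  1.91673723e-05]), 'ee_pos': array([266.39983454, 592.15909833, 230.26136308]), 'tool_rot': array([-0.65899136, -3.07121954,  0.00350078]), 'wrist_force': array([0.37692524, 0.59643825, 0.30326943]), 'torque': array([-0.02848698,  0.03373339, -0.03144707]), 'finger_force': 0.0, 'gripper_width': 85.34253633045529}
```

View pics/side0.png

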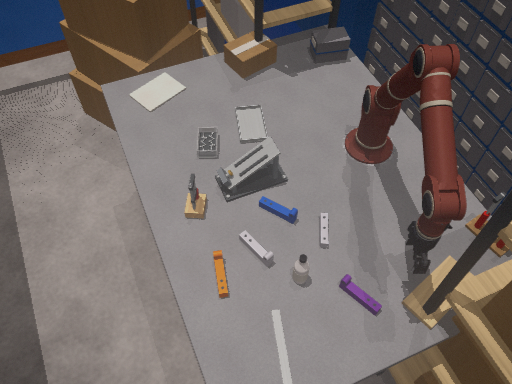

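View pics/top0.png

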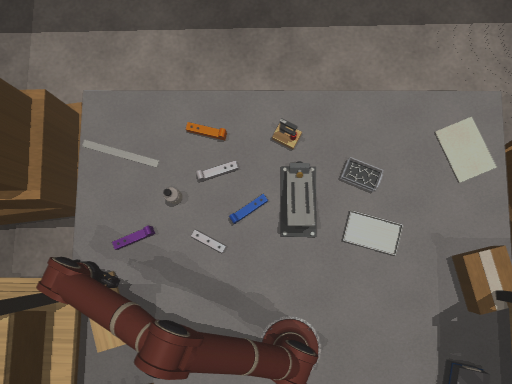

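Side view: silver pieces at (256,247) and (324,229); blue (278,209), orange (221,274) and purple (360,294) are look-alikes. Top view: the same silver pieces are at (217,171) and (208,241), the stand at (298,200) with the plunger at its upper end, and the tray at (372,233). The silver one at (217,171) seems to have a raised end, so I take it as the hinge arm and the other as the plain bar. I'll check this in one crop.

```bash
cat > h.py <<'E'
import numpy as np,cv2
from scipy.spatial.transform import Rotation as R
def load(n):
    f=np.load(n+".npz"); return f["color"],f["camera_matrix"],f["extrinsics"]
def ray(K,E,px,z):
    px=np.atleast_2d(px).astype(float); d=np.c_[(px-K[:2,2])/[K[0,0],K[1,1]],np.ones(len(px))]@E[:3,:3].T
    c=E[:3,3]; return c+d*((z-c[2])/d[:,2])[:,None]
def proj(K,E,P):
    p=(np.atleast_2d(P)-E[:3,3])@E[:3,:3]@K.T; return p[:,:2]/p[:,2:]
def tri(v1,p1,v2,p2):
    A=[];b=[]
    for (_,K,E),p in((v1,p1),(v2,p2)):
        d=E[:3,:3]@np.r_[(np.array(p)-K[:2,2])/K[0,0],1]; d/=np.linalg.norm(d); M=np.eye(3)-np.outer(d,d); A.append(M); b.append(M@E[:3,3])
    return np.linalg.solve(sum(A),sum(b))
E
python3 - <<'E'
from h import *
s=load("side0");t=load("top0")
def crop(im,x,y,w,h,k): return cv2.resize(im[y:y+h,x:x+w,::-1],None,fx=k,fy=k,interpolation=cv2.INTER_CUBIC)
a=crop(t[0],185,150,66,50,6); b=crop(s[0],230,222,66,50,6); c=crop(t[0],265,150,66,100,0+6)[:600]
st=crop(s[0],206,132,90,66,4)
top=np.hstack([a,b]); c2=crop(t[0],268,155,60,48,6); c2=cv2.resize(c2,(396,300)); d2=cv2.resize(crop(s[0],208,136,84,64,4),(396,300))
cv2.imwrite("pics/crop0.png",np.vstack([top,np.hstack([c2,d2])]))
for n,v in(("top",t),("side",s)):
    hsv=cv2.cvtColor(v[0],cv2.COLOR_RGB2HSV)
    m=((hsv[...,2]>165)&(hsv[...,1]<40)).astype(np.uint8)
    for c in cv2.findContours(m,0,1)[0]:
        if cv2.contourArea(c)>60: print(n,cv2.contourArea(c),cv2.minAreaRect(c),cv2.boxPoints(cv2.minAreaRect(c)).round(1).tolist())
E
```

```text
top 123.0 ((493.56756591796875, 280.0946044921875), (21.394746780395508, 10.145963668823242), 72.89727020263672) [[485.6000061035156, 271.3999938964844], [495.29998779296875, 268.3999938964844], [501.6000061035156, 288.79998779296875], [491.8999938964844, 291.79998779296875]]
top 192.5 ((208.14450073242188, 240.73167419433594), (34.13518524169922, 6.569669246673584), 28.300758361816406) [[191.60000610351562, 235.5], [194.6999969482422, 229.6999969482422], [224.6999969482422, 245.89999389648438], [221.60000610351562, 251.6999969482422]]
top 1344.0 ((371.93695068359375, 232.4269256591797), (51.06645584106445, 28.26319694519043), 15.52410888671875) [[343.6000061035156, 239.1999969482422], [351.1000061035156, 212.0], [400.29998779296875, 225.60000610351562], [392.79998779296875, 252.89999389648438]]
top 199.5 ((220.15000915527344, 168.9499969482422), (6.957010269165039, 33.203914642333984), 71.56505584716797) [[203.3000030517578, 170.89999389648438], [234.8000030517578, 160.39999389648438], [237.0, 167.0], [205.5, 177.5]]
top 2061.5 ((465.6730651855469, 149.13461303710938), (57.540473937
[... 833 characters left out ...]
3.0]]
side 1074.5 ((242.49314880371094, 144.6849365234375), (67.69815826416016, 60.415225982666016), 65.55604553222656) [[201.0, 126.4000015258789], [256.0, 101.4000015258789], [284.0, 163.0], [229.0, 188.0]]
side 1020.0 ((157.19117736816406, 90.51471710205078), (25.156452178955078, 50.696388244628906), 57.528804779052734) [[129.10000610351562, 93.5], [171.8000030517578, 66.30000305175781], [185.3000030517578, 87.5], [142.60000610351562, 114.69999694824219]]
side 118.5 ((244.8521270751953, 46.6894645690918), (5.589136600494385, 26.913841247558594), 64.53665161132812) [[231.5, 50.0], [255.8000030517578, 38.400001525878906], [258.20001220703125, 43.400001525878906], [233.89999389648438, 55.0]]
```

View pics/crop0.png

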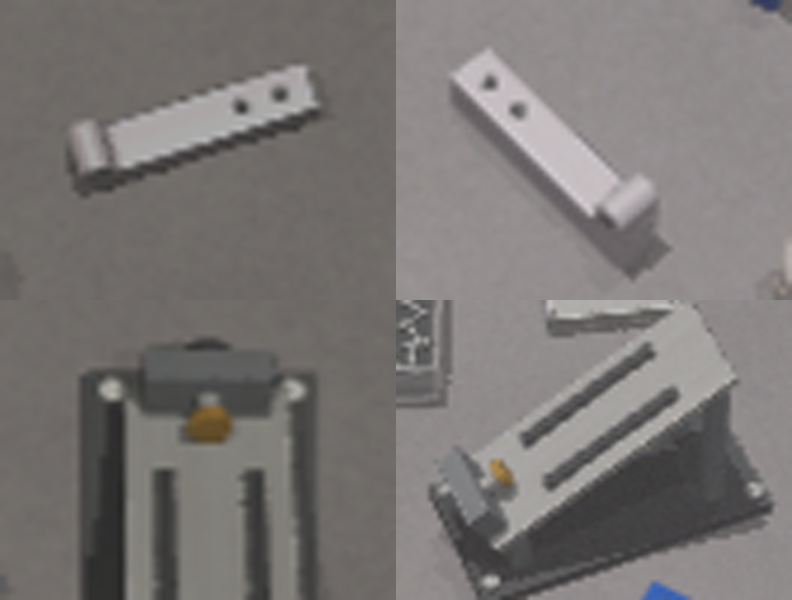

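The crop confirms it: the bare silver arm has its knuckle at the left end in the top view (about (200,174)) and two holes towards the plain end. The channel and the brass plunger (about (300,175)) are also clear. Next I compute the poses.

```bash
python3 - <<'E'
from h import *
s=load("side0");t=load("top0")
np.set_printoptions(suppress=True,precision=1)
g=lambda v,p,z: ray(v[1],v[2],p,z)
# arm (pixels from crop/6+offset)
T=lambda x,y:(x/6+185-.42,y/6+150-.42); S=lambda x,y:((x-396)/6+230-.42,y/6+222-.42)
print("arm top-face top-view: plainUR, plainLR, knkU, knkL",g(t,[T(305,66),T(318,93),T(108,125),T(113,167)],34))
print("side: plain L, plain R, knkR,knkL",g(s,[S(451,77),S(490,50),S(622,177),S(590,215)],34))
print("knuckle tri",tri(t,T(90,143),s,S(628,199)))
for n,v in(("t",t),("s",s)):
    hsv=cv2.cvtColor(v[0],cv2.COLOR_RGB2HSV); m=((hsv[...,2]>165)&(hsv[...,1]<40)).astype(np.uint8)
    x0,y0,w,h=(195,155,50,30) if n=="t" else (230,222,50,45)
    ys,xs=np.nonzero(m[y0:y0+h,x0:x0+w]); print(n,"centroid z34",g(v,[(xs.mean()+x0,ys.mean()+y0)],34))
# tray rim
c=[[343.6,239.2],[351.1,212],[400.3,225.6],[392.8,252.9]]
r=g(t,c,20); print("tray",r,r.mean(0),np.linalg.norm(r[0]-r[1]),np.linalg.norm(r[1]-r[2]),np.degrees(np.arctan2(*(r[2]-r[1])[1::-1])))
# brass
b=[]
for n,v,(x0,y0,w,h) in(("t",t,(285,160,30,25)),("s",s,(220,160,25,25))):
    hsv=cv2.cvtColor(v[0],cv2.COLOR_RGB2HSV)[y0:y0+h,x0:x0+w]; ys,xs=np.nonzero((hsv[...,1]>120)&(hsv[...,2]>90)); b.append((xs.mean()+x0,ys.mean()+y0)); print(len(xs),b[-1])
print("brass",tri(t,b[0],s,b[1]))
# stand dark mask + guides in top
gr=cv2.cvtColor(t[0],cv2.COLOR_RGB2GRAY)
sub=gr[150:250,270:330]; m=(sub<70).astype(np.uint8)
m=cv2.morphologyEx(m,cv2.MORPH_CLOSE,np.ones((5,5)))
for c in cv2.findContours(m,0,1)[0]:
    if cv2.contourArea(c)>60:
        q=cv2.boxPoints(cv2.minAreaRect(c))+[270,150]; print("dark",cv2.contourArea(c),q.tolist(),g(t,q,12).tolist())
v=gr[150:250,270:330].astype(int)
for y in(165,185,195,205,215,225): print(y,v[y-150,4:56].tolist())
E
```

```text
arm top-face top-view: plainUR, plainLR, knkU, knkL [[666.1 205.   34. ]
 [649.3 196.7  34. ]
 [628.9 325.1  34. ]
 [602.8 321.3  34. ]]
side: plain L, plain R, knkR,knkL [[669.3 204.2  34. ]
 [640.8 196.3  34. ]
 [603.1 305.4  34. ]
 [630.2 320.5  34. ]]
knuckle tri [612.6 331.8  60.6]
t centroid z34 [[633.1 266.4  34. ]]
s centroid z34 [[631.5 266.6  34. ]]
tray [[ 382.2 -188.9   20. ]
 [ 480.6 -217.6   20. ]
 [ 432.6 -393.4   20. ]
 [ 334.8 -363.6   20. ]] [ 407.5 -290.9   20. ] 102.51814089712934 182.24158139986073 -105.2749611794447
28 (np.float64(299.32142857142856), np.float64(174.32142857142858))
10 (np.float64(229.6), np.float64(172.3))
brass [608.4 -27.3  88.4]
dark 504.5 [[256.7268486022949, 179.9850311279297], [289.00000190734863, 166.0], [315.7296562194824, 227.6838150024414], [283.4565029144287, 241.6688461303711]] [[597.7883311498344, 126.61281959471347, 12.0], [650.8995715007156, 7.390976867244085, 12.0], [423.2642233816919, -89.84401932304486, 12.0], [371.75453667020497, 27.30424650436099, 12.0]]
165 [107, 109, 108, 107, 108, 109, 110, 111, 110, 109, 108, 102, 100, 1
[... 687 characters left out ...]
113, 112, 103, 66, 49, 48, 48, 47, 48, 48, 105, 129, 130, 130, 108, 72, 62, 62, 119, 129, 128, 127, 126, 128, 128, 126, 126, 124, 120, 76, 61, 61, 116, 126, 127, 126, 101, 74, 68, 89, 96, 105, 105, 104, 103, 104, 107, 108, 107]
215 [113, 112, 109, 107, 102, 77, 57, 49, 47, 47, 48, 48, 48, 97, 127, 131, 130, 129, 128, 127, 128, 129, 128, 126, 127, 126, 127, 127, 127, 126, 124, 124, 126, 128, 129, 127, 126, 127, 126, 125, 87, 69, 76, 93, 97, 106, 109, 110, 110, 109, 109, 108]
225 [110, 111, 109, 109, 83, 74, 58, 52, 52, 51, 51, 51, 49, 63, 90, 96, 97, 96, 94, 95, 94, 95, 97, 97, 96, 96, 97, 98, 98, 98, 97, 96, 96, 97, 97, 99, 97, 97, 98, 98, 90, 73, 77, 95, 96, 98, 99, 106, 106, 106, 109, 110]
```

```bash
python3 - <<'E'
from h import *
np.set_printoptions(suppress=True,precision=1)
s=load("side0");t=load("top0")
D=lambda x,y:((x-396)/4.714+208-.4,(y-300)/4.6875+136-.4)
R_=tri(t,(306.2,181.7),s,D(523,441)); L_=tri(t,(292.3,181.7),s,D(546,485)); print("guide low ends R,L",R_,L_,np.linalg.norm(R_-L_))
gr=cv2.cvtColor(t[0],cv2.COLOR_RGB2GRAY).astype(float)
pts=[]
x0=526
for y in range(184,206):
    row=gr[y]; c=[]
    for a in(289,303):
        w=np.clip(120-row[a:a+9],0,None); c.append((w*np.arange(a,a+9)).sum()/w.sum())
    P=None;z=110
    for _ in range(8):
        P=ray(t[1],t[2],[(c[0],y),(c[1],y)],z); z=115-np.tan(np.pi/6)*(P[:,0].mean()-x0)+6/np.cos(np.pi/6)
    pts.append(np.r_[P.mean(0),P[0,1]-P[1,1]])
p=np.array(pts); print(p[::4]); k=np.polyfit(p[:,0],p[:,1],1); print("yaw slope deg",np.degrees(np.arctan(k[0])),"y at 526",np.polyval(k,526))
# bolts
for n,v,(a,b,w,h) in(("t",t,(275,155,50,90)),("s",s,(205,140,90,65))):
    G=cv2.cvtColor(v[0],cv2.COLOR_RGB2GRAY)[b:b+h,a:a+w]
    hp=G.astype(float)-cv2.medianBlur(G,7); q=np.argwhere((hp>35))
    nl,_,st,ce=cv2.connectedComponentsWithStats((hp>35).astype(np.uint8))
    for i in range(1,nl): print(n,st[i,4],ce[i]+[a,b],ray(v[1],v[2],ce[i]+[a,b],15)[0])
# vertical profile through guides and bed end
print(gr[200:236,293].astype(int).tolist()); print(gr[200:236,307].astype(int).tolist()); print("col300",gr[160:240,300].astype(int).tolist())
E
```

```text
guide low ends R,L [580.7 -50.6  88.4] [580.5  -1.7  88.4] 48.8080251944597
[[570.9 -25.4  96.   48.4]
 [555.5 -25.6 104.9  47.8]
 [540.3 -25.3 113.7  48.3]
 [525.3 -25.  122.3  47.4]
 [510.5 -25.5 130.9  47.1]
 [495.9 -25.4 139.3  48.2]]
yaw slope deg -0.4315304553723733 y at 526 -25.12816725596641
t 9 [284.3 168.9] [639.4  24.7  15. ]
t 6 [311.8 169. ] [639.4 -76.8  15. ]
t 4 [299.5 170.5] [633.6 -31.3  15. ]
t 3 [287.3 171.7] [629.   13.6  15. ]
t 1 [304. 174.] [620.5 -47.8  15. ]
t 5 [288.4 224.2] [435.    9.5  15. ]
t 2 [312.5 224. ] [436.4 -77.9  15. ]
t 9 [312. 233.] [403.8 -75.9  15. ]
t 8 [284.5 233.5] [401.2  23.7  15. ]
s 2 [209.5 140.5] [ 607.7 -269.2   15. ]
s 5 [216. 142.] [ 585.7 -250.9   15. ]
s 1 [211. 142.] [ 604.8 -259.    15. ]
s 1 [205. 144.] [ 631.4 -258.5   15. ]
s 14 [209.5 148.1] [ 622.  -230.2   15. ]
s 1 [214. 144.] [ 597.2 -243.9   15. ]
s 4 [216.  147.5] [ 596.2 -222.9   15. ]
s 21 [261.7 163. ] [456.  -74.7  15. ]
s 1 [251. 169.] [507.5 -63.5  15. ]
s 1 [257. 168.] [483.4 -58.8  15. ]
s 2 [247.5 171.5] [525.2 -57.5  15. ]
s 2 [253.5 170.5] [501.3 -52.7  
[... 337 characters left out ...]
5. ]
[60, 61, 61, 62, 61, 62, 62, 62, 62, 62, 62, 62, 52, 105, 126, 127, 127, 126, 127, 127, 126, 125, 125, 125, 126, 95, 53, 51, 51, 51, 51, 51, 51, 72, 73, 73]
[61, 61, 61, 61, 62, 61, 61, 61, 63, 62, 62, 63, 57, 91, 127, 128, 128, 128, 128, 127, 126, 126, 127, 126, 121, 97, 60, 46, 46, 73, 74, 73, 74, 74, 74, 74]
col300 [109, 73, 60, 94, 95, 95, 96, 83, 75, 76, 120, 120, 107, 101, 82, 80, 78, 78, 128, 129, 130, 129, 129, 128, 129, 128, 129, 128, 128, 128, 128, 128, 128, 128, 128, 128, 128, 128, 128, 128, 128, 128, 128, 128, 128, 128, 128, 128, 128, 127, 127, 127, 127, 128, 127, 127, 128, 127, 127, 127, 127, 128, 128, 128, 132, 97, 43, 46, 45, 51, 51, 51, 52, 73, 73, 73, 73, 110, 110, 111]
```

```bash
cat >> h.py <<'E'
def Rz(a): # tool pointing down, tool x at world angle a (deg)
    return R.from_euler('z',a,degrees=True)*R.from_euler('x',180,degrees=True)
B0=np.array([521.3,-25.7,115.]); BX=np.array([-.8660254,0,.5]); BZ=np.array([.5,0,.8660254])
def bedp(x,y,z): return B0+x*BX+y*np.array([0,-1,0])+z*BZ
def Rbed(flip=False): # tool z=-bed z; arm +x (=tool x) downhill, or uphill if flip
    x=BX if flip else -BX; z=-BZ; return R.from_matrix(np.c_[x,np.cross(z,x),z])
def go(p,Rt):
    from cell import arm
    s=arm.state(); R0=R.from_rotvec(s["tool_rot"]); d=R0.inv().apply(np.array(p)-s["ee_pos"])/200; w=(R0.inv()*Rt).as_rotvec()/(np.pi/2)
    np.set_printoptions(suppress=True,precision=4)
    print("clk",s["clock"].__round__(2),"pos",s["ee_pos"],"q",s["joint_pos"].round(2),"F",s["wrist_force"],"w",round(s["gripper_width"],1),"ff",round(float(s["finger_force"]),1))
    print("delta",d,"rot",w)
E
python3 -c "
from h import *
go([632.7,271.8,200],Rz(108.4)); 
t=load('top0');print(ray(t[1],t[2],[(167,190),(172,203)],100))"
```

```text
clk 0.1 pos [266.3998 592.1591 230.2614] q [-1.17  0.62 -0.01  1.42  0.01  1.1  -0.04] F [0.3769 0.5964 0.3033] w 85.3 ff 0.0
delta [-2.3274 -0.7091  0.1529] rot [-0.0014  0.0006  0.5264]
[[546.5799 438.2018 100.    ]
 [500.8247 418.9503 100.    ]]
```

Request:
{"fn": "play_rows", "kwargs": {
  "deltas": [
    [1,-0.25,-0.08,0,0,0,0],
    [1,-0.5,-0.15,0,0,0,0],
    [1,-0.75,-0.23,0,0,0,0],
    [1,-1,-0.3,0,0,0,0]
  ]
}}

```text
clock: 0.5
ee_pos: [418.6, 460.0, 230.8]
tool_rot: [-0.658, -3.071, 0.002]
wrist_force: [0.5, 1.2, -0.2]
gripper_width: 85.1
finger_force: 0.0
```

Request:
{"fn": "play_rows", "kwargs": {
  "deltas": [
    [1,-0.25,-0.08,0,0,0,0],
    [1,-0.5,-0.15,0,0,0,0],
    [1,-0.75,-0.23,0,0,0,0],
    [1,-1,-0.3,0,0,0,0],
    [1,-1,-0.3,0,0,0,0.1],
    [1,-1,-0.3,0,0,0,0.19],
    [1,-1,-0.3,0,0,0,0.28],
    [1,-1,-0.3,0,0,0,0.37],
    [1,-1,-0.3,0,0,0,0.46],
    [1,-1,-0.3,0,0,0,0.526],
    [1,-1,-0.3,0,0,0,0.526]
  ]
}}

```text
clock: 1.6
ee_pos: [574.9, 325.0, 230.6]
tool_rot: [-1.836, -2.549, 0.002]
wrist_force: [0.2, 0.6, -0.6]
gripper_width: 85.6
finger_force: 0.0
```

```bash
python3 -c "
from h import *
go([632.7,271.8,100],Rz(108.4))"
```

```text
clk 1.6 pos [574.9413 324.9527 230.5592] q [-0.67  0.64  0.22  1.39 -0.15  1.12 -0.11] F [ 0.1508  0.6165 -0.6225] w 85.6 ff 0.0
delta [-0.3432  0.1907  0.6527] rot [-0.001   0.0004  0.0008]
```

Request:
{"fn": "play_rows", "kwargs": {
  "deltas": [
    [1,-0.17,0.1,0.1,0,0,0],
    [1,-0.343,0.19,0.3,0,0,0],
    [1,-0.343,0.19,0.5,0,0,0],
    [1,-0.343,0.19,0.65,0,0,0],
    [1,-0.343,0.19,0.65,0,0,0]
  ]
}}

```text
clock: 2.1
ee_pos: [629.3, 270.1, 95.3]
tool_rot: [-1.831, -2.544, 0.016]
wrist_force: [-0.8, 0.9, 0.3]
gripper_width: 85.0
finger_force: 0.0
```

```bash
python3 -c "
from h import *
from cell import arm
go([632.7,271.8,8.5],Rz(108.4))
o=[]
for n in('top','side'):
    f=arm.grab_frame(n); p=proj(f['camera_matrix'],f['extrinsics'],[[632,272,30]])[0].astype(int)
    o.append(cv2.resize(f['color'][p[1]-32:p[1]+32,p[0]-32:p[0]+32,::-1],(400,400),interpolation=cv2.INTER_CUBIC))
cv2.imwrite('pics/g1.png',np.hstack(o))"
```

```text
clk 2.1 pos [629.2696 270.0839  95.2928] q [-0.54  0.82  0.19  1.44 -0.18  0.91  0.03] F [-0.8394  0.8964  0.327 ] w 85.0 ff 0.0
delta [0.0029 0.0245 0.4337] rot [-0.0081  0.0003  0.0012]
```

View pics/g1.png

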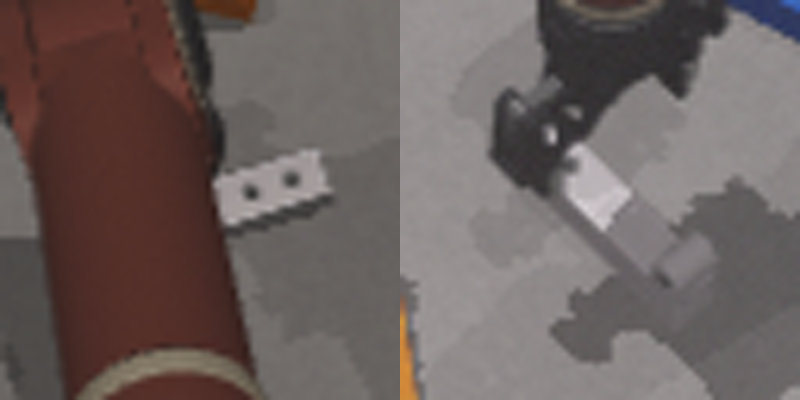

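The picture shows the arm undisturbed, with the gripper hovering over its middle and closing across it. I'll descend.

Request:
{"fn": "play_rows", "kwargs": {
  "deltas": [
    [1,0,0,0,0,0,0],
    [1,0,0,0.15,0,0,0],
    [1,0,0,0.3,0,0,0],
    [1,0,0,0.4,0,0,0],
    [1,0,0,0.43,0,0,0],
    [1,0,0,0.43,0,0,0],
    [1,0,0,0.43,0,0,0]
  ]
}}

```text
clock: 2.9
ee_pos: [634.8, 272.5, 17.6]
tool_rot: [1.835, 2.547, 0.006]
wrist_force: [-0.3, 1.1, -0.2]
gripper_width: 84.9
finger_force: 0.0
```

```bash
python3 -c "
from h import *
go([632.7,271.8,8.5],Rz(108.4))"
```

```text
clk 2.9 pos [634.8287 272.5241  17.6368] q [-0.53  0.91  0.17  1.48 -0.2   0.76  0.04] F [-0.3085  1.0598 -0.1803] w 84.9 ff 0.0
delta [-0.0001 -0.0114  0.0456] rot [ 0.0027 -0.0002  0.0006]
```

Request:
{"fn": "play_rows", "kwargs": {
  "deltas": [
    [1,0,-0.011,0.045,0,0,0],
    [1,0,-0.011,0.045,0,0,0],
    [0.2,0,-0.011,0.045,0,0,0],
    [-0.2,0,-0.011,0.045,0,0,0],
    [-1,0,-0.011,0.045,0,0,0],
    [-1,0,-0.011,0.045,0,0,0],
    [-1,0,-0.011,0.045,0,0,0],
    [-1,0,-0.011,0.045,0,0,0],
    [-1,0,-0.011,0.045,0,0,0],
    [-1,0,-0.011,0.045,0,0,0]
  ]
}}

```text
clock: 3.9
ee_pos: [631.3, 271.2, 6.7]
tool_rot: [1.837, 2.549, 0.001]
wrist_force: [-0.7, -0.5, 3.0]
gripper_width: 29.2
finger_force: 62.3
```

```bash
python3 -c "
from h import *
go([632.7,271.8,150],Rz(108.4))"
```

```text
clk 3.9 pos [631.3113 271.2355   6.6632] q [-0.53  0.93  0.17  1.49 -0.2   0.74  0.04] F [-0.7197 -0.5385  2.9901] w 29.2 ff 62.3
delta [ 0.0005  0.0078 -0.7167] rot [ 0.0003 -0.      0.0005]
```

Request:
{"fn": "play_rows", "kwargs": {
  "deltas": [
    [0.2,0,0,0,0,0,0],
    [0.2,0,0,0,0,0,0],
    [0.2,0,0,-0.015,0,0,0],
    [0.2,0,0,-0.018,0,0,0],
    [0.2,0,0,-0.018,0,0,0],
    [-1,0,0,-0.018,0,0,0],
    [-1,0,0,-0.018,0,0,0],
    [-1,0,0,-0.018,0,0,0],
    [-1,0,0,-0.018,0,0,0],
    [-1,0,0,-0.018,0,0,0]
  ]
}}

```text
clock: 4.9
ee_pos: [631.4, 271.2, 10.1]
tool_rot: [1.837, 2.548, 0.001]
wrist_force: [-0.1, 0.2, 1.8]
gripper_width: 28.6
finger_force: 62.0
```

Request:
{"fn": "play_rows", "kwargs": {
  "deltas": [
    [-1,0,0,-0.02,0,0,0],
    [-1,0,0,-0.1,0,0,0],
    [-1,0,0,-0.3,0,0,0],
    [-1,0,0,-0.5,0,0,0],
    [-1,0,0,-0.7,0,0,0],
    [-1,0,0,-0.9,0,0,0],
    [-1,0,0,-1,0,0,0],
    [-1,0,0,-1,0,0,0]
  ]
}}

```text
clock: 5.7
ee_pos: [632.9, 271.5, 214.8]
tool_rot: [1.834, 2.545, 0.011]
wrist_force: [0.3, -0.3, -4.1]
gripper_width: 28.7
finger_force: 61.4
```

```bash
python3 -c "
from h import *
go(bedp(20,0,130),Rbed()); print(bedp(20,0,130),bedp(20,0,9))
go(bedp(20,0,130),Rz(0))"
```

```text
clk 5.7 pos [632.8933 271.5331 214.7775] q [-0.55  0.7   0.22  1.33 -0.15  1.12  0.  ] F [ 0.2813 -0.3396 -4.146 ] w 28.7 ff 61.4
delta [-1.3088 -0.7721 -0.1211] rot [ 0.3177 -0.2318  1.173 ]
[568.9795 -25.7    237.5833] [508.4795 -25.7    132.7942]
clk 5.7 pos [632.8933 271.5331 214.7775] q [-0.55  0.7   0.22  1.33 -0.15  1.12  0.  ] F [ 0.2813 -0.3396 -4.146 ] w 28.7 ff 61.4
delta [-1.3088 -0.7721 -0.1211] rot [ 0.0032 -0.0052  1.2048]
```

Request:
{"fn": "play_rows", "kwargs": {
  "deltas": [
    [-1,-0.1,-0.06,-0.03,0,0,0.1],
    [-1,-0.25,-0.13,-0.1,0,0,0.19],
    [-1,-0.4,-0.22,-0.1,0,0,0.28],
    [-1,-0.6,-0.35,-0.1,0,0,0.37],
    [-1,-0.8,-0.46,-0.1,0,0,0.46],
    [-1,-1,-0.58,-0.1,0,0,0.55],
    [-1,-1,-0.77,-0.1,0,0,0.64],
    [-1,-1,-0.77,-0.1,0,0,0.73],
    [-1,-1,-0.77,-0.1,0,0,0.82],
    [-1,-1,-0.77,-0.1,0,0,0.91],
    [-1,-1,-0.77,-0.1,0,0,1],
    [-1,-1,-0.77,-0.1,0,0,1],
    [-1,-1,-0.77,-0.1,0,0,1]
  ]
}}

```text
clock: 7.0
ee_pos: [547.2, 33.0, 228.7]
tool_rot: [-3.1, -0.508, 0.005]
wrist_force: [0.1, 0.0, -5.7]
gripper_width: 28.8
finger_force: 61.5
```

```bash
python3 -c "
from h import *
go(bedp(20,0,130),Rbed())"
```

```text
clk 7.0 pos [547.1883  33.0411 228.7027] q [-0.53  0.53  0.67  1.74 -0.38  1.01 -0.97] F [ 0.1029  0.0348 -5.6752] w 28.8 ff 61.5
delta [ 0.0093  0.3131 -0.0447] rot [ 0.054  -0.3284  0.2022]
```

Request:
{"fn": "play_rows", "kwargs": {
  "deltas": [
    [-1,0,0.06,-0.04,0.01,-0.08,0.05],
    [-1,0,0.12,-0.04,0.03,-0.16,0.1],
    [-1,0,0.2,-0.04,0.04,-0.24,0.15],
    [-1,0.01,0.31,-0.04,0.054,-0.328,0.2],
    [-1,0.01,0.313,-0.04,0.054,-0.328,0.202],
    [-1,0.01,0.313,-0.04,0.054,-0.328,0.202],
    [-1,0.01,0.313,-0.04,0.054,-0.328,0.202]
  ]
}}

```text
clock: 7.7
ee_pos: [570.0, -25.6, 238.1]
tool_rot: [-3.034, 0.001, 0.804]
wrist_force: [-0.1, -0.6, -4.3]
gripper_width: 28.5
finger_force: 61.6
```

```bash
python3 -c "
from h import *
go(bedp(20,0,40),Rbed())"
```

```text
clk 7.7 pos [570.0334 -25.5636 238.0585] q [-0.32  0.85  0.71  1.23 -0.35  1.73 -1.2 ] F [-0.0987 -0.643  -4.3021] w 28.5 ff 61.6
delta [-0.0058  0.0019  0.4547] rot [-0.0017 -0.0034 -0.0001]
```

Request:
{"fn": "play_rows", "kwargs": {
  "deltas": [
    [-1,-0.006,0.002,0.15,0,0,0],
    [-1,-0.006,0.002,0.3,0,0,0],
    [-1,-0.006,0.002,0.4,0,0,0],
    [-1,-0.006,0.002,0.455,0,0,0],
    [-1,-0.006,0.002,0.455,0,0,0],
    [-1,-0.006,0.002,0.455,0,0,0]
  ]
}}

```text
clock: 8.3
ee_pos: [524.8, -26.0, 160.9]
tool_rot: [-3.036, 0.002, 0.802]
wrist_force: [-0.1, 0.4, -4.4]
gripper_width: 28.6
finger_force: 61.4
```

```bash
python3 -c "
from h import *
from cell import arm
go(bedp(20,0,12),Rbed())
o=[]
for n in('top','side'):
    f=arm.grab_frame(n); p=proj(f['camera_matrix'],f['extrinsics'],[[550,-26,110]])[0].astype(int)
    o.append(cv2.resize(f['color'][p[1]-36:p[1]+36,p[0]-36:p[0]+36,::-1],(400,400),interpolation=cv2.INTER_CUBIC))
cv2.imwrite('pics/g2.png',np.hstack(o))"
```

```text
clk 8.3 pos [524.7532 -25.981  160.9087] q [-0.35  0.86  0.7   1.47 -0.37  1.5  -1.15] F [-0.0907  0.3757 -4.4047] w 28.6 ff 61.4
delta [-0.0012 -0.0012  0.1474] rot [-0.0009 -0.0045 -0.0007]
```

View pics/g2.png

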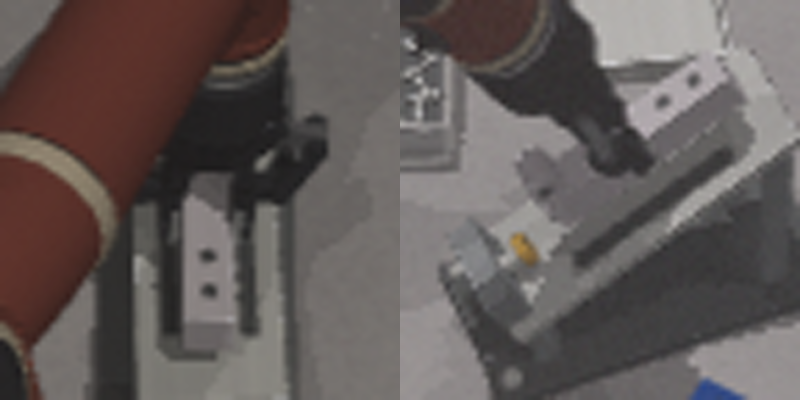

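The arm is centred above the channel (top crop: arm at columns 183–235, guides at about 172 and 250), with its knuckle end downhill and short of the plunger. I'll lower it gently.

Request:
{"fn": "play_rows", "kwargs": {
  "deltas": [
    [-1,0,0,0.06,0,0,0],
    [-1,0,0,0.11,0,0,0],
    [-1,0,0,0.135,0,-0.004,0],
    [-1,0,0,0.145,0,-0.004,0],
    [-1,0,0,0.15,0,-0.004,0],
    [-1,0,0,0.15,0,-0.004,0]
  ]
}}

```text
clock: 9.0
ee_pos: [508.8, -26.6, 134.0]
tool_rot: [-3.033, 0.005, 0.817]
wrist_force: [-0.6, -0.9, -0.3]
gripper_width: 28.9
finger_force: 62.4
```

```bash
cat >> h.py <<'E'
def bed():
    from cell import arm
    s=arm.state(); d=s["ee_pos"]-B0; F=s["wrist_force"]-[0,0,-4.4]
    print("BED x %.1f y %.1f z %.1f"%(d@BX,-d[1],d@BZ)," F bed %.1f %.1f %.1f"%(F@BX,-F[1],F@BZ),"w",s["gripper_width"],"clk",s["clock"])
E
python3 -c "
from h import *
bed();go(bedp(20,0,10),Rbed())"
```

```text
BED x 20.4 y 0.9 z 10.2  F bed 2.6 0.9 3.3 w 28.93263983538617 clk 9.0
clk 9.0 pos [508.7591 -26.5944 134.0321] q [-0.36  0.88  0.69  1.54 -0.38  1.43 -1.14] F [-0.6214 -0.9482 -0.2852] w 28.9 ff 62.4
delta [ 0.0019 -0.0045  0.0011] rot [-0.0009  0.0018 -0.0017]
```

Request:
{"fn": "play_rows", "kwargs": {
  "deltas": [
    [-1,0.03,-0.004,0,0,0.002,0],
    [-1,0.07,-0.004,0,0,0.002,0],
    [-1,0.11,-0.004,0,0,0.002,0],
    [-1,0.14,-0.004,0,0,0.002,0],
    [-1,0.16,-0.004,0,0,0.002,0],
    [-1,0.16,-0.004,0,0,0.002,0]
  ]
}}

```text
clock: 9.6
ee_pos: [537.2, -26.6, 117.6]
tool_rot: [3.034, -0.005, -0.813]
wrist_force: [-0.6, -3.6, 4.3]
gripper_width: 28.8
finger_force: 62.8
```

```bash
python3 -c "
from h import *
bed();go(bedp(-19,0,10),Rbed())"
```

```text
BED x -12.4 y 0.9 z 10.2  F bed 4.9 3.6 7.2 w 28.804812568842923 clk 9.6
clk 9.6 pos [537.1641 -26.5884 117.6163] q [-0.34  0.93  0.68  1.46 -0.4   1.45 -1.15] F [-0.6116 -3.5515  4.271 ] w 28.8 ff 62.8
delta [ 0.0328 -0.0045  0.001 ] rot [-0.0002 -0.0001 -0.0019]
```

Request:
{"fn": "play_rows", "kwargs": {
  "deltas": [
    [-1,0.01,0.004,-0.002,0,0,0],
    [-1,0.02,0.006,-0.003,0,0,0],
    [-1,0.03,0.006,-0.003,0,0,0],
    [-1,0.035,0.006,-0.003,0,0,0],
    [-1,0.035,0.006,-0.003,0,0,0],
    [-1,0.035,0.006,-0.003,0,0,0]
  ]
}}

```text
clock: 10.2
ee_pos: [541.2, -26.6, 115.3]
tool_rot: [-3.03, 0.006, 0.82]
wrist_force: [-6.3, -0.8, 8.2]
gripper_width: 28.7
finger_force: 62.8
```

```bash
python3 -c "
from h import *
from cell import arm
bed();go(bedp(-19,0,10),Rbed())
f=arm.grab_frame('side'); p=proj(f['camera_matrix'],f['extrinsics'],[[590,-26,100]])[0].astype(int)
cv2.imwrite('pics/g3.png',cv2.resize(f['color'][p[1]-26:p[1]+26,p[0]-26:p[0]+26,::-1],(500,500),interpolation=cv2.INTER_CUBIC))"
```

```text
BED x -17.1 y 0.9 z 10.3  F bed 11.7 0.8 7.8 w 28.671695012756913 clk 10.2
clk 10.2 pos [541.2362 -26.619  115.3405] q [-0.33  0.94  0.68  1.44 -0.4   1.47 -1.15] F [-6.2957 -0.7885  8.1839] w 28.7 ff 62.8
delta [ 0.0095 -0.0046  0.0013] rot [-0.0019  0.0031 -0.0018]
```

View pics/g3.png

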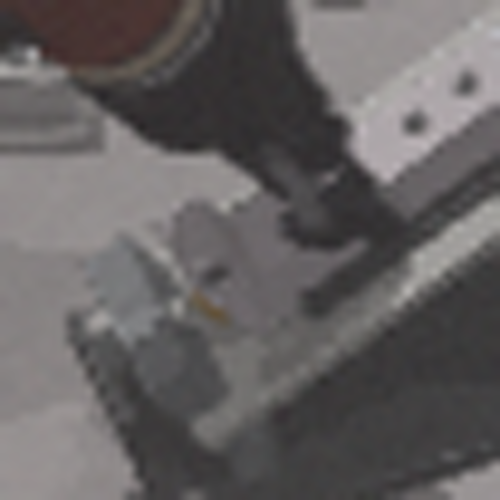

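Request:
{"fn": "play_rows", "kwargs": {
  "deltas": [
    [-1,0.01,0.001,-0.006,0,0,0],
    [-1,0.015,0.001,-0.008,0,0,0],
    [-1,0.015,0.001,-0.008,0,0,0],
    [-1,0.015,0.001,-0.008,0,0,0]
  ]
}}

```text
clock: 10.65
ee_pos: [544.0, -26.6, 114.0]
tool_rot: [-3.029, 0.006, 0.822]
wrist_force: [-6.0, -1.9, 3.1]
gripper_width: 28.9
finger_force: 62.3
```

```bash
python3 -c "
from h import *
bed()"
```

```text
BED x -20.1 y 0.9 z 10.5  F bed 9.0 1.9 3.5 w 28.935831337521403 clk 10.65
```

Request:
{"fn": "play_rows", "kwargs": {
  "deltas": [
    [-1,0.01,0,-0.002,0,0,0],
    [-1,0.015,0,-0.002,0,0,0],
    [-1,0.015,0,-0.002,0,0,0],
    [-1,0.015,0,-0.002,0,0,0]
  ]
}}

```text
clock: 11.05
ee_pos: [546.1, -26.6, 113.0]
tool_rot: [-3.028, 0.006, 0.825]
wrist_force: [-7.0, -2.1, 2.8]
gripper_width: 28.8
finger_force: 62.2
```

```bash
python3 -c "
from h import *
bed()"
```

```text
BED x -22.5 y 0.9 z 10.6  F bed 9.6 2.1 2.7 w 28.775323263684612 clk 11.05
```

Request:
{"fn": "play_rows", "kwargs": {
  "deltas": [
    [-1,0.008,0,-0.002,0,0,0],
    [-1,0.01,0,-0.002,0,0,0],
    [-1,0.01,0,-0.002,0,0,0],
    [-1,0.01,0,-0.002,0,0,0],
    [-1,0.01,0,-0.002,0,0,0],
    [-1,0.01,0,-0.002,0,0,0],
    [-1,0.01,0,-0.002,0,0,0],
    [-1,0.01,0,-0.002,0,0,0],
    [-1,0.01,0,-0.002,0,0,0],
    [-1,0.01,0,-0.002,0,0,0]
  ]
}}

```text
clock: 12.05
ee_pos: [547.5, -26.6, 112.3]
tool_rot: [-3.028, 0.006, 0.827]
wrist_force: [-8.6, -2.2, 3.8]
gripper_width: 29.0
finger_force: 62.1
```

```bash
python3 -c "
from h import *
bed()"
```

```text
BED x -24.0 y 0.9 z 10.8  F bed 11.5 2.2 2.8 w 29.03421200192013 clk 12.05
```

Request:
{"fn": "play_rows", "kwargs": {
  "deltas": [
    [-1,-0.03,0,-0.003,0,0,0],
    [-1,-0.08,0,-0.01,0,0,0],
    [-1,-0.12,0,-0.03,0,0,0],
    [-1,-0.15,0,-0.1,0,0,0],
    [-1,-0.15,0,-0.25,0,0,0],
    [-1,-0.15,0,-0.4,0,0,0],
    [-1,-0.15,0,-0.55,0,0,0],
    [-1,-0.15,0,-0.6,0,0,0],
    [-1,-0.15,0,-0.6,0,0,0]
  ]
}}

```text
clock: 12.95
ee_pos: [587.1, -26.6, 233.7]
tool_rot: [-3.036, 0.002, 0.802]
wrist_force: [0.2, 0.2, -4.0]
gripper_width: 29.0
finger_force: 61.9
```

Request:
{"fn": "play_rows", "kwargs": {
  "deltas": [
    [-1,0,0,0,0,0,-0.09],
    [-1,0,0,0,0,0,-0.18],
    [-1,0,0,0,0,0,-0.27],
    [-1,0,0,0,0,0,-0.36],
    [-1,0,0,0,0,0,-0.45],
    [-1,0,0,0,0,0,-0.54],
    [-1,0,0,0,0,0,-0.63],
    [-1,0,0,0,0,0,-0.72],
    [-1,0,0,0,0,0,-0.81],
    [-1,0,0,0,0,0,-0.9],
    [-1,0,0,0,0,0,-1],
    [-1,0,0,0,0,0,-1]
  ]
}}

```text
clock: 14.15
ee_pos: [584.5, -26.9, 231.1]
tool_rot: [-1.929, -1.923, 0.514]
wrist_force: [0.1, -0.5, -3.8]
gripper_width: 28.9
finger_force: 61.7
```

```bash
python3 -c "
from h import *
bed();go(bedp(10,0,120),Rbed(True))"
```

```text
BED x 3.3 y 1.2 z 132.1  F bed 0.2 0.5 0.6 w 28.892202168194896 clk 14.15
clk 14.15 pos [584.5052 -26.9015 231.0967] q [-0.1   0.81  0.24  1.17 -0.12  1.7   0.12] F [ 0.1317 -0.5107 -3.7811] w 28.9 ff 61.7
delta [ 0.0058 -0.0334  0.0608] rot [ 0.0012 -0.0016 -1.0013]
```

Request:
{"fn": "play_rows", "kwargs": {
  "deltas": [
    [-1,0,0,0,0,0,-0.09],
    [-1,0,0,0,0,0,-0.18],
    [-1,0,0,0,0,0,-0.27],
    [-1,0,0,0,0,0,-0.36],
    [-1,0,0,0,0,0,-0.45],
    [-1,0,0,0,0,0,-0.54],
    [-1,0,0,0,0,0,-0.63],
    [-1,0,0,0,0,0,-0.72],
    [-1,0,0,0,0,0,-0.81],
    [-1,0,0,0,0,0,-0.9],
    [-1,0,0,0,0,0,-1],
    [-1,0,0,0,0,0,-1]
  ]
}}

```text
clock: 15.35
ee_pos: [584.6, -27.5, 231.0]
tool_rot: [-0.008, -2.617, -0.0]
wrist_force: [-0.4, 0.7, -5.0]
gripper_width: 29.2
finger_force: 61.7
```

```bash
python3 -c "
from h import *
bed();go(bedp(22,0.7,40),Rbed(True))"
```

```text
BED x 3.1 y 1.8 z 132.1  F bed 0.0 -0.7 -0.8 w 29.16248888932397 clk 15.35
clk 15.35 pos [584.643  -27.5403 230.9504] q [ 0.11  0.81 -0.21  1.16  0.11  1.71  1.47] F [-0.4179  0.6501 -5.0494] w 29.2 ff 61.7
delta [0.0942 0.0044 0.4605] rot [ 0.0011 -0.0004 -0.0035]
```

Request:
{"fn": "play_rows", "kwargs": {
  "deltas": [
    [-1,0.05,0.004,0.1,0,0,-0.003],
    [-1,0.094,0.005,0.25,0,0,-0.003],
    [-1,0.094,0.005,0.4,0,0,-0.003],
    [-1,0.094,0.005,0.46,0,0,-0.003],
    [-1,0.094,0.005,0.46,0,0,-0.003],
    [-1,0.094,0.005,0.46,0,0,-0.003]
  ]
}}

```text
clock: 15.95
ee_pos: [523.4, -26.0, 161.5]
tool_rot: [-0.002, -2.62, -0.002]
wrist_force: [1.6, 0.8, -4.5]
gripper_width: 28.9
finger_force: 61.6
```

```bash
python3 -c "
from h import *
from cell import arm
bed();go(bedp(22,.7,10.5),Rbed(True))
o=[]
for n in('top','side'):
    f=arm.grab_frame(n); p=proj(f['camera_matrix'],f['extrinsics'],[[540,-26,110]])[0].astype(int)
    o.append(cv2.resize(f['color'][p[1]-36:p[1]+36,p[0]-36:p[0]+36,::-1],(400,400),interpolation=cv2.INTER_CUBIC))
cv2.imwrite('pics/g4.png',np.hstack(o))"
```

```text
BED x 21.5 y 0.3 z 41.3  F bed -1.4 -0.8 0.7 w 28.875862214998524 clk 15.95
clk 15.95 pos [523.3667 -25.9819 161.5075] q [ 0.13  0.77 -0.22  1.46  0.12  1.45  1.45] F [ 1.6209  0.8095 -4.4887] w 28.9 ff 61.6
delta [ 0.0029 -0.0023  0.154 ] rot [ 0.001   0.001  -0.0006]
```

View pics/g4.png

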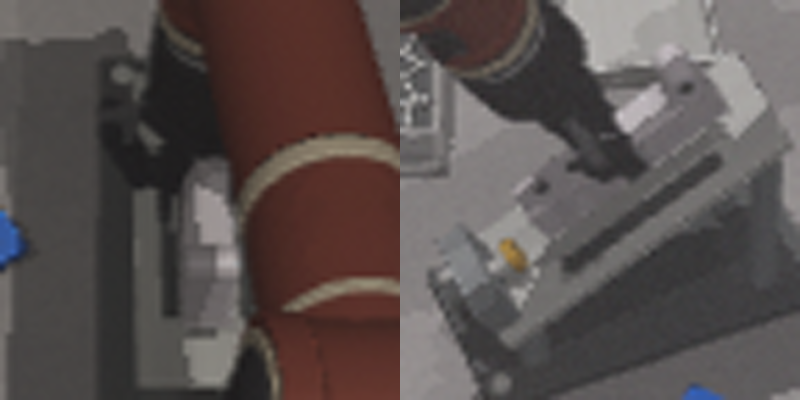

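The picture shows the arm turned end for end: the plain end with its holes is downhill, the knuckle is uphill and still on top, and the plunger is out. I'll lower it.

Request:
{"fn": "play_rows", "kwargs": {
  "deltas": [
    [-1,0,-0.002,0.06,0,0,0],
    [-1,0,-0.002,0.11,0,0,0],
    [-1,0,-0.002,0.14,0,0,0],
    [-1,0,-0.002,0.152,0,0,0],
    [-1,0,-0.002,0.154,0,0,0],
    [-1,0,-0.002,0.154,0,0,0]
  ]
}}

```text
clock: 16.65
ee_pos: [507.5, -26.6, 134.7]
tool_rot: [0.002, -2.619, -0.002]
wrist_force: [0.7, -2.1, -2.3]
gripper_width: 29.0
finger_force: 62.0
```

```bash
python3 -c "
from h import *
bed();go(bedp(-5,.7,10.5),Rbed(True))"
```

```text
BED x 21.8 y 0.9 z 10.2  F bed 0.4 2.1 2.2 w 28.971805711712634 clk 16.65
clk 16.65 pos [507.523  -26.6474 134.7314] q [ 0.13  0.78 -0.22  1.53  0.12  1.37  1.45] F [ 0.691  -2.0592 -2.3039] w 29.0 ff 62.0
delta [-0.134   0.001  -0.0014] rot [0.0008 0.0005 0.001 ]
```

Resting on the floor with light contact. Now I slide it down the slope.

Request:
{"fn": "play_rows", "kwargs": {
  "deltas": [
    [-1,-0.03,0,0,0,0,0],
    [-1,-0.06,0,0,0,0,0],
    [-1,-0.1,0,0,0,0,0],
    [-1,-0.13,0,0,0,0,0],
    [-1,-0.15,0,0,0,0,0],
    [-1,-0.15,0,0,0,0,0]
  ]
}}

```text
clock: 17.25
ee_pos: [533.0, -26.6, 120.1]
tool_rot: [0.002, -2.616, -0.002]
wrist_force: [-2.0, -2.5, 4.6]
gripper_width: 28.9
finger_force: 62.8
```

```bash
python3 -c "
from h import *
bed()"
```

```text
BED x -7.6 y 0.9 z 10.2  F bed 6.2 2.5 6.7 w 28.926020747497653 clk 17.25
```

Request:
{"fn": "play_rows", "kwargs": {
  "deltas": [
    [-1,-0.02,0,-0.004,0,0,0],
    [-1,-0.03,0,-0.006,0,0,0],
    [-1,-0.035,0,-0.006,0,0,0],
    [-1,-0.035,0,-0.006,0,0,0],
    [-1,-0.035,0,-0.006,0,0,0]
  ]
}}

```text
clock: 17.75
ee_pos: [537.8, -26.6, 117.4]
tool_rot: [0.002, -2.612, -0.002]
wrist_force: [-5.6, -3.0, 3.6]
gripper_width: 28.8
finger_force: 62.3
```

```bash
python3 -c "
from h import *
bed()"
```

```text
BED x -13.0 y 0.9 z 10.3  F bed 8.8 3.0 4.1 w 28.825784188484285 clk 17.75
```

Request:
{"fn": "play_rows", "kwargs": {
  "deltas": [
    [-1,-0.015,0,-0.003,0,0,0],
    [-1,-0.025,0,-0.004,0,0,0],
    [-1,-0.032,0,-0.004,0,0,0],
    [-1,-0.032,0,-0.004,0,0,0],
    [-1,-0.032,0,-0.004,0,0,0]
  ]
}}

```text
clock: 18.25
ee_pos: [542.6, -26.6, 114.9]
tool_rot: [0.002, -2.609, -0.002]
wrist_force: [-6.9, -2.0, 4.1]
gripper_width: 29.0
finger_force: 62.3
```

```bash
python3 -c "
from h import *
bed()"
```

```text
BED x -18.5 y 0.9 z 10.6  F bed 10.2 2.0 3.9 w 29.0104418935772 clk 18.25
```

Request:
{"fn": "play_rows", "kwargs": {
  "deltas": [
    [-1,-0.006,0,-0.002,0,0,0],
    [-1,-0.01,0,-0.002,0,0,0],
    [-1,-0.01,0,-0.002,0,0,0],
    [-1,-0.01,0,-0.002,0,0,0],
    [-1,-0.01,0,-0.002,0,0,0],
    [-1,-0.01,0,-0.002,0,0,0],
    [-1,-0.01,0,-0.002,0,0,0],
    [-1,-0.01,0,-0.002,0,0,0],
    [-1,-0.01,0,-0.002,0,0,0],
    [-1,-0.01,0,-0.002,0,0,0]
  ]
}}

```text
clock: 19.25
ee_pos: [543.1, -26.6, 114.9]
tool_rot: [0.002, -2.605, -0.002]
wrist_force: [-10.1, -2.2, 5.7]
gripper_width: 28.9
finger_force: 62.3
```

```bash
python3 -c "
from h import *
from cell import arm
bed()
f=arm.grab_frame('side'); p=proj(f['camera_matrix'],f['extrinsics'],[[590,-26,100]])[0].astype(int)
cv2.imwrite('pics/g5.png',cv2.resize(f['color'][p[1]-26:p[1]+26,p[0]-26:p[0]+26,::-1],(500,500),interpolation=cv2.INTER_CUBIC))"
```

```text
BED x -19.0 y 0.9 z 10.8  F bed 13.8 2.2 3.7 w 28.927982345406143 clk 19.25
```

View pics/g5.png

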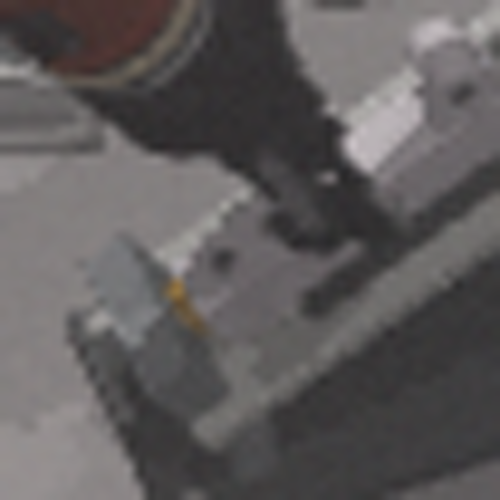

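The plain end has the plunger fully in; the brass disc at (185,305) is pushed up against the end block. Retreat and lift.

Request:
{"fn": "play_rows", "kwargs": {
  "deltas": [
    [-1,0.03,0,-0.003,0,0,0],
    [-1,0.08,0,-0.01,0,0,0],
    [-1,0.12,0,-0.03,0,0,0],
    [-1,0.15,0,-0.1,0,0,0],
    [-1,0.15,0,-0.25,0,0,0],
    [-1,0.15,0,-0.4,0,0,0],
    [-1,0.15,0,-0.55,0,0,0],
    [-1,0.15,0,-0.6,0,0,0],
    [-1,0.15,0,-0.6,0,0,0]
  ]
}}

```text
clock: 20.2
ee_pos: [584.1, -24.8, 233.9]
tool_rot: [0.005, -2.626, -0.007]
wrist_force: [-0.8, 1.0, -4.3]
gripper_width: 29.1
finger_force: 62.0
```

```bash
python3 -c "
from h import *
go([560,-26.6,235],Rz(180));go([560,-150,235],Rz(130))"
```

```text
clk 20.2 pos [584.1324 -24.7568 233.8597] q [ 0.11  0.8  -0.22  1.17  0.11  1.7   1.47] F [-0.8452  1.016  -4.311 ] w 29.1 ff 62.0
delta [ 0.1078 -0.0089  0.0545] rot [ 0.0032 -0.3284  0.0023]
clk 20.2 pos [584.1324 -24.7568 233.8597] q [ 0.11  0.8  -0.22  1.17  0.11  1.7   1.47] F [-0.8452  1.016  -4.311 ] w 29.1 ff 62.0
delta [ 0.1107 -0.6259  0.0521] rot [-0.1402 -0.3086  0.5451]
```

Request:
{"fn": "play_rows", "kwargs": {
  "deltas": [
    [-1,0.02,-0.1,0.01,-0.02,-0.05,0.08],
    [-1,0.04,-0.2,0.02,-0.04,-0.1,0.16],
    [-1,0.06,-0.3,0.03,-0.07,-0.15,0.25],
    [-1,0.08,-0.4,0.04,-0.09,-0.2,0.34],
    [-1,0.1,-0.5,0.05,-0.11,-0.25,0.43],
    [-1,0.11,-0.625,0.05,-0.13,-0.29,0.5],
    [-1,0.11,-0.625,0.05,-0.14,-0.309,0.545],
    [-1,0.11,-0.625,0.05,-0.14,-0.309,0.545],
    [-1,0.11,-0.625,0.05,-0.14,-0.309,0.545]
  ]
}}

```text
clock: 21.1
ee_pos: [557.5, -149.4, 234.1]
tool_rot: [-1.319, -2.842, 0.007]
wrist_force: [0.3, 0.4, -4.7]
gripper_width: 28.9
finger_force: 61.7
```

```bash
python3 -c "
from h import *
go([407.5,-292,150],Rz(74.7))"
```

```text
clk 21.1 pos [ 557.4531 -149.3916  234.0708] q [0.22 0.5  0.   1.63 0.   1.02 0.92] F [ 0.3108  0.4048 -4.7363] w 28.9 ff 61.7
delta [-0.0628 -1.0297  0.4278] rot [-0.006  -0.0007  0.6167]
```

Request:
{"fn": "play_rows", "kwargs": {
  "deltas": [
    [-1,-0.01,-0.1,0,0,0,0.09],
    [-1,-0.02,-0.3,0,0,0,0.18],
    [-1,-0.03,-0.5,0,0,0,0.27],
    [-1,-0.05,-0.7,0.05,0,0,0.36],
    [-1,-0.06,-0.85,0.1,0,0,0.45],
    [-1,-0.063,-1,0.2,-0.003,0,0.54],
    [-1,-0.063,-1,0.3,-0.006,0,0.617],
    [-1,-0.063,-1,0.4,-0.006,0,0.617],
    [-1,-0.063,-1,0.43,-0.006,0,0.617],
    [-1,-0.063,-1,0.43,-0.006,0,0.617],
    [-1,-0.063,-1,0.43,-0.006,0,0.617]
  ]
}}

```text
clock: 22.2
ee_pos: [413.3, -289.8, 150.8]
tool_rot: [2.497, 1.901, 0.002]
wrist_force: [1.2, 0.1, -3.7]
gripper_width: 28.8
finger_force: 61.5
```

```bash
python3 -c "
from h import *
go([407.5,-292,40],Rz(74.7))"
```

```text
clk 22.2 pos [ 413.3261 -289.8267  150.7533] q [ 0.4   0.51  0.25  1.94 -0.19  0.71  0.49] F [ 1.1504  0.1291 -3.7443] w 28.8 ff 61.5
delta [-0.0177 -0.0272  0.5537] rot [ 0.0023  0.0006 -0.0017]
```

Request:
{"fn": "play_rows", "kwargs": {
  "deltas": [
    [-1,-0.018,-0.027,0.1,0,0,0],
    [-1,-0.018,-0.027,0.25,0,0,0],
    [-1,-0.018,-0.027,0.4,0,0,0],
    [-1,-0.018,-0.027,0.5,0,0,0],
    [-1,-0.018,-0.027,0.55,0,0,0],
    [-1,-0.018,-0.027,0.55,0,0,0],
    [-1,-0.018,-0.027,0.55,0,0,0]
  ]
}}

```text
clock: 22.9
ee_pos: [407.2, -292.8, 41.3]
tool_rot: [2.498, 1.897, 0.002]
wrist_force: [-0.3, -0.1, -5.3]
gripper_width: 28.8
finger_force: 61.5
```

```bash
python3 -c "
from h import *
from cell import arm
go([407.5,-292,14.5],Rz(74.7))
o=[]
for n in('top','side'):
    f=arm.grab_frame(n); p=proj(f['camera_matrix'],f['extrinsics'],[[407,-291,30]])[0].astype(int)
    o.append(cv2.resize(f['color'][p[1]-36:p[1]+36,p[0]-36:p[0]+36,::-1],(400,400),interpolation=cv2.INTER_CUBIC))
cv2.imwrite('pics/g6.png',np.hstack(o))"
```

```text
clk 22.9 pos [ 407.2409 -292.7744   41.3156] q [ 0.47  0.68  0.17  2.04 -0.26  0.44  0.56] F [-0.2805 -0.0902 -5.2808] w 28.8 ff 61.5
delta [ 0.0043 -0.0004  0.1341] rot [ 0.0031  0.0011 -0.0028]
```

View pics/g6.png

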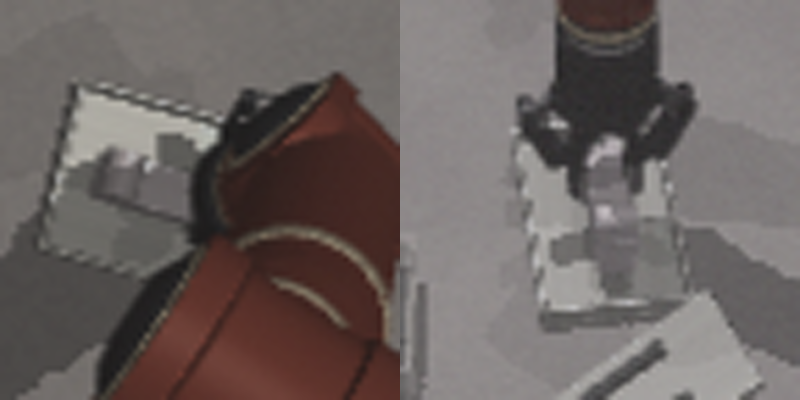

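The arm is over the tray, centred and parallel to its long side, and inside the walls. I'll lower it to the floor.

Request:
{"fn": "play_rows", "kwargs": {
  "deltas": [
    [-1,0.003,0,0.06,0,0,0],
    [-1,0.003,0,0.11,0,0,0],
    [-1,0.003,0,0.125,0,0,0],
    [-1,0.003,0,0.13,0,0,0],
    [-1,0.003,0,0.133,0,0,0],
    [-1,0.003,0,0.134,0,0,0],
    [-1,0.003,0,0.134,0,0,0]
  ]
}}

```text
clock: 23.7
ee_pos: [405.7, -290.8, 14.0]
tool_rot: [2.501, 1.9, 0.001]
wrist_force: [-3.2, 2.7, 6.0]
gripper_width: 28.9
finger_force: 63.0
```

```bash
python3 -c "
from h import *
go([407.5,-292,14],Rz(74.7))"
```

```text
clk 23.7 pos [ 405.6609 -290.8466   13.9714] q [ 0.48  0.73  0.15  2.05 -0.27  0.38  0.57] F [-3.1937  2.6551  5.9951] w 28.9 ff 63.0
delta [-0.0031  0.0104 -0.0001] rot [ 0.0006 -0.     -0.003 ]
```

Floor contact: the vertical force rose by about 10 N at z = 14, the expected height. Release with a partial opening, then rise.

Request:
{"fn": "play_rows", "kwargs": {
  "deltas": [
    [-0.2,0,0,0,0,0,0],
    [0,0,0,0,0,0,0],
    [0.2,0,0,0,0,0,0],
    [0.2,0,0,0,0,0,0],
    [0.2,0,0,0,0,0,0],
    [0.2,0,0,-0.05,0,0,0],
    [0.2,0,0,-0.15,0,0,0],
    [0.2,0,0,-0.35,0,0,0],
    [0.2,0,0,-0.55,0,0,0],
    [0.2,0,0,-0.75,0,0,0],
    [0.2,0,0,-0.9,0,0,0],
    [0.2,0,0,-0.9,0,0,0]
  ]
}}

```text
clock: 24.9
ee_pos: [408.2, -293.1, 198.4]
tool_rot: [2.492, 1.892, 0.007]
wrist_force: [0.8, -0.3, -0.6]
gripper_width: 51.3
finger_force: 0.0
```

Request:
{"fn": "play_rows", "kwargs": {
  "deltas": [
    [0.2,0,0.2,0,0,0,0],
    [0.2,0,0.4,0,0,0,0],
    [0.2,0,0.6,0,0,0,0],
    [0.2,0,0.8,0,0,0,0],
    [0.2,0,0.9,0,0,0,0],
    [0.2,0,0.9,0,0,0,0],
    [0.2,0,0.9,0,0,0,0]
  ]
}}

```text
clock: 25.6
ee_pos: [578.2, -339.2, 192.8]
tool_rot: [-2.502, -1.9, 0.001]
wrist_force: [-0.6, 0.2, 0.4]
gripper_width: 51.2
finger_force: 0.0
```

```bash
python3 -c "
from h import *
from cell import arm
go([407.5,-292,14],Rz(74.7))
o=[]
for n in('top','side'):
    f=arm.grab_frame(n); c=f['color'][60:300,120:420,::-1] if n=='top' else f['color'][90:330,130:430,::-1]
    o.append(cv2.resize(c,(400,320),interpolation=cv2.INTER_CUBIC))
cv2.imwrite('pics/g7.png',np.hstack(o))"
```

```text
clk 25.6 pos [ 578.1712 -339.2234  192.8429] q [ 0.35  0.69  0.27  1.41 -0.2   1.06  0.39] F [-0.5775  0.2245  0.3974] w 51.2 ff 0.0
delta [-0.0011 -0.8849  0.8947] rot [-0.0004  0.0005 -0.0031]
```

View pics/g7.png

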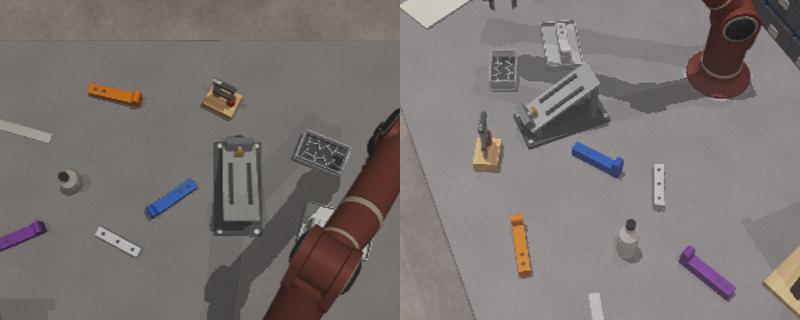

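The arm lies flat inside the tray, knuckle up (side crop at about (562,42)). The bystanders are where they were and the robot is clear of everything, so I'm handing in.

```bash
python3 -c "
from cell import arm
print(arm.finish_job())"
```

```text
the job is handed in; nothing more can be done
None
```

I pressed both ends of the hinge arm against the plunger, knuckle end first, each close to fully in and held about a second. I then set the arm flat in the tray, knuckle up, left the other items where they were, and handed in at about 26 s of the 69 s allowed.

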